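Find the steel casting by feel and push it down the scrap chute

TASK

One of the three grey castings on the ledge is solid steel and got mixed in with the light aluminium ones; they look the same, so feel which one is harder to push. Push that steel one off the front of the ledge so that it drops down the chute into the tray of the spring scale, and leave the two aluminium ones standing on the ledge. Do not lift any casting off the ledge, and do not disturb the spanner, wax bar and oil tin lying nearby.

Things in the scene. Friction and masses are not known exactly. Their poses are not given: they have to be found in the camera images.
- casting_a_mid (a point): One of three grey castings that look exactly alike: a block 56 (its x) x 48 (its y) x 36 mm high, with a round boss 30 mm across and 6 mm high on top. This point is the middle of the block, 18 mm above its underside. They start upright in a row along the ledge, about 90 mm apart, turned up to 0.2 rad to it, their middles 70 to 105 mm behind its front edge.
- casting_b_mid (a point): Another of the three alike castings, point and size as casting_a_mid. Two of the three are aluminium (about 0.29 kg) and one, which may stand in any of the three places, is steel (about 0.84 kg). Pushed slowly and level near its foot, an aluminium one slides at roughly 1 to 2.5 N, the steel one at roughly 4 to 8 N (friction varies).
- casting_c_mid (a point): Another of the three alike castings; point, size and behaviour as casting_a_mid and casting_b_mid. The first touch can give a brief spike of some 4 N even on an aluminium one, and when the push stops the force on the steel one can relax to about 2 N, on an aluminium one to under 1.5 N, so judge over several readings.
- stand: The fixed sorting stand. Origin on the bench under the middle of the ledge; x points forward from the ledge to the chute (roughly away from the robot), y along the ledge. The ledge is a flat steel plate, 160 mm (x, -80 to +80) by 300 mm (y), its top 200 mm above the bench, with no rim at the back, front or ends.
- ledge_edge (a point): Middle of the ledge's front edge, on its top surface, 80 mm forward of the ledge's middle; axes as the stand's. From this edge a steel chute as wide as the ledge falls forward at 49 degrees into the scale's tray, between side walls that begin at the edge, 25 mm higher than the ledge, inner faces 144 mm either side of this point.
- tray_floor (a point): The middle of the inner floor of the scale's aluminium tray, 150 mm (x) by 310 mm (y), below the foot of the chute; its front and side walls are 75 mm high, the one under the chute 22 mm. Axes as the stand's.
- scale (a joint): How far the sprung tray has sunk, in m: 0 empty, about 0.007 with an aluminium casting in it, about 0.020 with the steel one.
- spanner: A loose open-ended spanner about 170 mm long, lying on the bench to the robot's left of the stand; leave it alone. Origin at its underside.
- wax_bar: A loose brown bar of polishing wax, 100 x 45 x 40 mm, on the bench to the right of the stand; leave it alone. Origin in the middle of its underside.
- oil_tin: A loose grey round tin, 60 mm across and 100 mm high, standing on the bench to the right; leave it alone. Origin in the middle of its underside.
Not all that is in view belongs to the job. What is shaped like the part that bears casting_a_mid but green is not meant.

How it is judged (in metres and radians):
At the end, for the whole second after the job is handed in: One casting lies at rest in the scale's tray and has sunk it by more than 14 mm (only the steel one does), and the other two stand upright on the ledge, their middles behind its front edge (((x of casting_a_mid in the frame of tray_floor between -0.075 and 0.075 m and y of casting_a_mid in the frame of tray_floor between -0.155 and 0.155 m and z of casting_a_mid in the frame of tray_floor below 0.05 m and x of casting_b_mid in the frame of stand between -0.08 and 0.08 m and z of casting_b_mid in the frame of stand between 0.21 and 0.226 m and angle between each of casting_b_mid, casting_c_mid's own z axis and vertical below 0.1 rad and x of casting_c_mid in the frame of stand between -0.08 and 0.08 m and z of casting_c_mid in the frame of stand between 0.21 and 0.226 m) or (x of casting_b_mid in the frame of tray_floor between -0.075 and 0.075 m and y of casting_b_mid in the frame of tray_floor between -0.155 and 0.155 m and z of casting_b_mid in the frame of tray_floor below 0.05 m and x of casting_a_mid in the frame of stand between -0.08 and 0.08 m and z of casting_a_mid in the frame of stand between 0.21 and 0.226 m and angle between each of casting_a_mid, casting_c_mid's own z axis and vertical below 0.1 rad and x of casting_c_mid in the frame of stand between -0.08 and 0.08 m and z of casting_c_mid in the frame of stand between 0.21 and 0.226 m) or (x of casting_c_mid in the frame of tray_floor between -0.075 and 0.075 m and y of casting_c_mid in the frame of tray_floor between -0.155 and 0.155 m and z of casting_c_mid in the frame of tray_floor below 0.05 m and x of casting_a_mid in the frame of stand between -0.08 and 0.08 m and z of casting_a_mid in the frame of stand between 0.21 and 0.226 m and angle between each of casting_a_mid, casting_b_mid's own z axis and vertical below 0.1 rad and x of casting_b_mid in the frame of stand between -0.08 and 0.08 m and z of casting_b_mid in the frame of stand between 0.21 and 0.226 m)) and value of joint scale above 0.014 m and velocity of joint scale between -0.02 and 0.02 m/s); the robot touches nothing.
It fails at once if a casting is lifted more than 12 mm off the ledge (z of any of casting_a_mid, casting_b_mid, casting_c_mid in the frame of stand above 0.23 m).
It fails at once if a casting misses the chute and tray and ends on the bench (height (world z) of any of casting_a_mid, casting_b_mid, casting_c_mid below 0.034 m).
It fails at once if the spanner, wax bar or oil tin is moved more than 30 mm (distance of any of spanner, wax_bar, oil_tin from where it was at the start of the episode above 0.03 m).
It also fails if it takes over 61 s, if anything falls off the work surface, if the arm or the gripper's body presses on something with over 40 N, if the wrist force passes 120 N, or if a joint passes its speed limit or range.

ROBOT

A 6-joint arm with a two-finger parallel gripper is mounted at the origin on the work surface. World frame = base frame: x ahead of the robot, y to its left, z up, the work surface at z = 0. Lengths are in m, angles in degrees, forces in N, time in s.
With the tool pointing down it reaches from about 0.375 to 0.9 m from the base axis. Payload 3.1 kg.
Tool frame: the origin (TCP) lies at the very end of the fingers, on their centre line; the grasp point (between the pads) lies behind it (bot.grip_depth is the z of the grasp point in the tool frame, in m); z points along the fingers, y is the direction in which the jaws open and shut (so a half turn about z gives the same grasp; the last joint's range is limited). The gripper opens to 87 mm and grips with 3 to 60 N. Pads are 19 mm wide; open, the fingers measure 117 mm over their backs; the gripper's body (75 mm by 190 mm) begins 51 mm behind the grasp point.
Start: joints at [-78.753, 30.224, 82.088, -0, 67.689, -10.227], TCP at [0.229, -0.582, 0.223] pointing down, gripper open.
Joint ranges: [-176.69, 176.69], [-43.24, 126.21], [12.49, 139.97], [-82, 262], [0, 151.66], [-163.58, 163.58]. Speed limits (degrees/s): [159.86, 159.86, 180, 180, 180, 180].

INTERFACE

Orientations are given as a 3x3 rotation matrix whose columns are the frame's x, y, z axes.
In Python, from rig import bot, vision gives the robot as it stands. The module is installed in compiled form; this text tells all that it offers.
- The arm moves only by the shell command python3 -m jog 'ROWS'. ROWS is JSON, a list of rows, each a list of 3 entries, a list of its own where there are three numbers: the shift along the tool's x, y, z in mm, then the turn, a rotation vector about the tool's x, y, z in degrees, then the closure, from 0 (fully open) to 1 (shut). In form: [[[dx, dy, dz], [wx, wy, wz], fingers], ...]. A call has 1 to 12 rows; each row is the pose to reach, as a shift and turn from the pose commanded when the call began, along the tool's axes at that moment; what a row does not reach only later rows make up. A row lasts 1/12 s, in which the tool goes at most 41.7 mm and 7.16 degrees, less where a joint would pass 70% of its speed; a pose out of reach is approached as far as the arm can. A call with a gripper value outside its range is refused whole. The fingers move at their own pace and stop on an object; the grip force is fixed at half the most. Time passes only in rows, so rows that repeat a pose let the fingers close. It gives the time, the measured TCP pose, the force and the opening at its end, in the units of the state.
- bot.read_state(): the state, without advancing time (a new reading comes with each control period).
- vision.capture(name): name is "scene" or "side" or "wrist"; returns the picture (420x560x3 uint8, red, green, blue); there is no depth.
- vision.camera_info(name): a dict with "intrinsics" (3x3 intrinsics, pixels), "camera_from_world" (4x4, takes a point from world to camera coordinates); the wrist camera has in their place "mount" (4x4, takes a point from camera to tool coordinates, whose origin is the TCP and whose axes are the flange's). Camera axes: x right, y up, looking along -z (the intrinsics and any distortion apply to the point x, -y, -z); pixel columns grow to the right and rows downward; lengths in m; the calibration is good to about 2 mm. A picture is of the moment at which its call begins: read the wrist's pose just before it. camera_info takes no time and is no camera call.
- bot.hand_in(): hands the job in, once; it reports no verdict.
The state is a dict: "time_s": time; "joint_positions": joint angles; "qvel": joint speeds; "tau": joint torques, N m; "position": TCP position; "tcp_rot": TCP orientation; "force": force on the tool from outside, world axes, zero at the start; "moment": the same for the moment, N m; "opening": opening from 0.0 (shut) to 1.0 (fully open).
Only numpy, scipy, OpenCV 4.12 (cv2) and the standard library are available. Lean on these libraries where they do the work, as an engineer would, in place of code of your own. Each camera call takes 0.05 s, during which the arm holds its last target. There are 200 camera calls.

## Working session

There is one attempt and no reset: what is moved stays moved. The work goes in short steps, Python scripts to look and compute and a shell command to move; the robot and the scene stay as the last step left them, time stands still between calls to the robot, and variables do not carry over. Pictures are saved under pics/ and viewed, about 8 in all and at most 12, crops included, and the job is handed in when it is done.

```bash
mkdir -p pics
python3 - <<'E'
from rig import bot, vision
import cv2, numpy as np
np.set_printoptions(precision=4,suppress=True)
s=bot.read_state(); print({k:np.round(v,3).tolist() for k,v in s.items()}, bot.grip_depth)
a=[vision.capture(n) for n in("scene","side")]
for n,i in zip(("scene","side"),a):
    cv2.imwrite(f"pics/{n}0.png",i[:,:,::-1]); c=vision.camera_info(n); print(n,c)
cv2.imwrite("pics/both0.png",cv2.resize(np.hstack(a)[:,:,::-1],(800,300),interpolation=cv2.INTER_AREA))
print(vision.camera_info("wrist"))
E
```

```text
{'time_s': 0.0, 'joint_positions': [-78.751, 30.278, 82.158, -0.001, 67.688, -10.229], 'qvel': [-0.055, 0.029, 0.052, -0.044, 0.091, 0.024], 'tau': [-0.001, -44.005, -17.659, 0.063, 0.058, -0.0], 'position': [0.229, -0.581, 0.222], 'tcp_rot': [[0.931, 0.366, -0.0], [0.366, -0.931, 0.002], [0.0, -0.002, -1.0]], 'force': [-0.344, 0.095, 0.045], 'moment': [-0.023, -0.015, 0.05], 'opening': 1.001} -0.0187
scene {'intrinsics': array([[435.5432,   0.    , 282.9352],
       [  0.    , 435.5432, 208.0106],
       [  0.    ,   0.    ,   1.    ]]), 'camera_from_world': array([[ 0.3422,  0.9396, -0.0098, -0.2202],
       [-0.5837,  0.2207,  0.7814,  0.2036],
       [ 0.7363, -0.2616,  0.624 , -1.5943],
       [ 0.    ,  0.    ,  0.    ,  1.    ]])}
side {'intrinsics': array([[537.3679,   0.    , 269.3936],
       [  0.    , 537.3679, 211.8036],
       [  0.    ,   0.    ,   1.    ]]), 'camera_from_world': array([[-0.8266, -0.5628,  0.0012,  0.5131],
       [ 0.3207, -0.4693,  0.8228, -0.3121],
       [-0.4624,  0.6805,  0.5684, -1.1689],
       [ 0.    ,  0.    ,  0.    ,  1.    ]])}
{'intrinsics': array([[365.0356,   0.    , 283.1875],
       [  0.    , 365.0356, 206.9497],
       [  0.    ,   0.    ,   1.    ]]), 'mount': array([[ 0.0003,  0.9657,  0.2597,  0.0717],
       [ 1.    , -0.0003,  0.    ,  0.0003],
       [ 0.0001,  0.2597, -0.9657, -0.1616],
       [ 0.    ,  0.    ,  0.    ,  1.    ]])}
```

View pics/scene0.png

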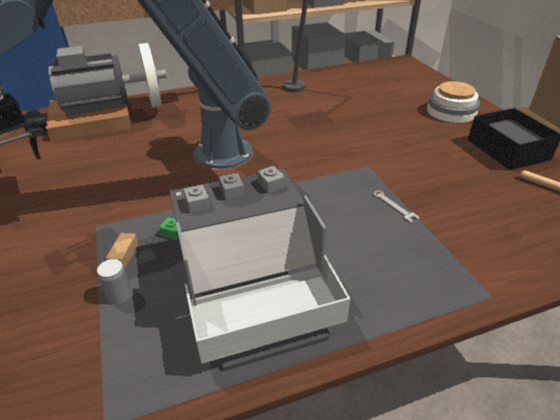

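View pics/side0.png

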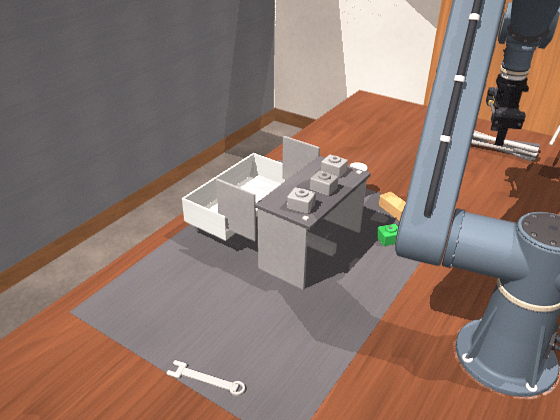

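The scene view shows three grey castings at (196,193), (232,184) and (271,178). In the side view they are at (334,163), (323,182) and (300,199). A green look-alike at scene (171,228) / side (388,234) is on the bench. The grey ones on the ledge fit the description. I'll confirm with an enlarged crop.

```bash
cat > h.py <<'E'
import numpy as np, cv2
from rig import bot, vision
np.set_printoptions(precision=4,suppress=True)
def ray(n,uv):
    c=vision.camera_info(n);K=c["intrinsics"];T=c["camera_from_world"]
    p=np.linalg.solve(K,[uv[0],uv[1],1.]);d=T[:3,:3].T@np.array([p[0],-p[1],-p[2]])
    return -T[:3,:3].T@T[:3,3],d
def onz(n,uv,z):
    o,d=ray(n,uv);return o+d*(z-o[2])/d[2]
def tri(u1,u2):
    A=[];b=[]
    for n,u in(("scene",u1),("side",u2)):
        o,d=ray(n,u);d/=np.linalg.norm(d);P=np.eye(3)-np.outer(d,d);A.append(P);b.append(P@o)
    x=np.linalg.lstsq(np.vstack(A),np.hstack(b),rcond=None)[0]
    return x,np.linalg.norm(np.vstack(A)@x-np.hstack(b))
E
python3 - <<'E'
import cv2,numpy as np
a=cv2.imread("pics/scene0.png")[160:260,160:330];b=cv2.imread("pics/side0.png")[130:240,240:400]
a=cv2.resize(a,None,fx=4.7,fy=4.7,interpolation=cv2.INTER_CUBIC)
cv2.imwrite("pics/z1.png",a[:590]); cv2.imwrite("pics/z2.png",cv2.resize(b,None,fx=5,fy=5,interpolation=cv2.INTER_CUBIC))
E
```

```text
(no output)
```

View pics/z1.png

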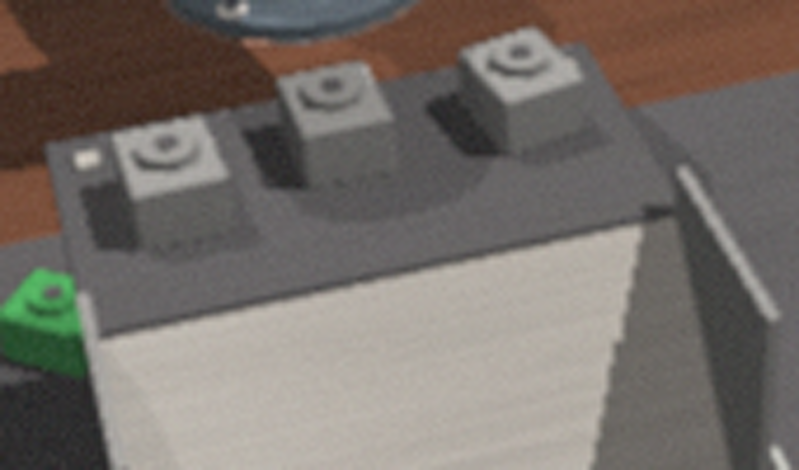

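View pics/z2.png

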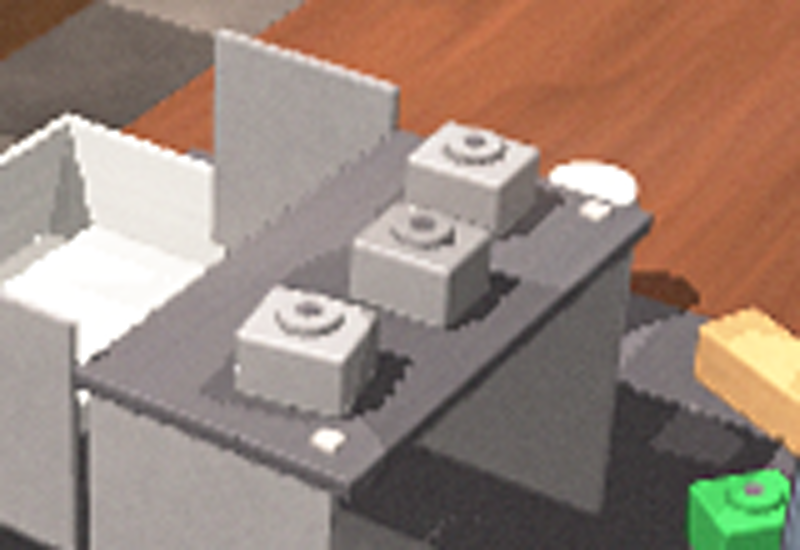

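Run:
```python
from h import *
f=lambda p:(np.array(p,float)+.5)/4.7+160-.5
g=lambda p:(np.array(p,float)+.5)/5+np.array([240,130])-.5
C=[];
for n,a,b in [("R",(165,147),(475,148)),("M",(332,86),(424,224)),("L",(522,55),(311,312))]:
    x,e=tri(f(a),g(b)); p=(onz("scene",f(a),.242)+onz("side",g(b),.242))/2; C.append(p); print(n,x,e,onz("scene",f(a),.242),onz("side",g(b),.242))
for n,a,b in [("backR",(50,143),(650,215)),("markR",(88,158),(596,210))]: print(n,tri(f(a),g(b)))
bR=(onz("scene",f((50,143)),.2)+onz("side",g((650,215)),.2))/2
bL=onz("side",g((345,488)),.2); fL=onz("side",g((80,378)),.2); bLs=onz("scene",f((590,45)),.2)
fLs=onz("scene",f((672,212)),.2); fRs=onz("scene",f((97,335)),.2)
print(bR,bL,bLs,fL,fLs,fRs, np.linalg.norm(bL-bR),np.linalg.norm(fL-bL))
y=bL-bR;y/=np.linalg.norm(y);x=np.array([y[1],-y[0],0]);o=(bL+bR)/2+.08*x
print("stand o",o,"x",x,"yaw",np.degrees(np.arctan2(x[1],x[0])))
for q in C+[fL,fLs,fRs]: print((q-o)@x,(q-o)@y)
# casting top corners (z .236): side view top-face
for n,pts in [("R",[(450,123),(541,160),(497,190),(408,166)]),("M",[(400,205),(490,240),(445,270),(352,245)]),("L",[(284,288),(380,318),(345,362),(236,340)])]:
    P=[onz("side",g(p),.236) for p in pts]
    e=[np.array([(P[(i+1)%4]-P[i])@x,(P[(i+1)%4]-P[i])@y]) for i in range(4)]
    print(n,"ctr",(np.mean(P,0)-o)@x,(np.mean(P,0)-o)@y,np.round(e,3).tolist())
```

```text
R [ 0.5342 -0.1745  0.2383] 0.00033303823667682014 [ 0.5391 -0.1751  0.242 ] [ 0.5312 -0.1681  0.242 ]
M [ 0.5155 -0.0856  0.2414] 0.001017778530594228 [ 0.5173 -0.0854  0.242 ] [ 0.515  -0.0858  0.242 ]
L [0.5206 0.0141 0.2402] 0.001935676046104038 [0.5249 0.0139 0.242 ] [0.519  0.0148 0.242 ]
backR (array([ 0.4544, -0.2255,  0.1995]), np.float64(7.109386235875003e-05))
markR (array([ 0.4784, -0.2092,  0.2022]), np.float64(0.0004090816403114725))
[ 0.4546 -0.2251  0.2   ] [0.4621 0.0756 0.2   ] [0.4691 0.0717 0.2   ] [0.613  0.0706 0.2   ] [0.6252 0.058  0.2   ] [ 0.6163 -0.2279  0.2   ] 0.30076279859602884 0.151010000048819
stand o [ 0.5383 -0.0767  0.2   ] x [ 0.9997 -0.0247  0.    ] yaw -1.4137291030215264
-0.0008093734626862018 -0.0949548293701515
-0.021924811012949626 -0.009475474014168593
-0.018603509458616312 0.09061139199546073
0.07100475626498945 0.14912294783075944
0.08348546303057174 0.13675375777355497
0.08173256665171451 -0.14924702558547454
R ctr -0.0053446087527074665 -0.09026608165696506 [[-0.059, 0.007], [0.003, 0.041], [0.05, 0.005], [0.006, -0.053]]
M ctr -0.024953057455172713 -0.004891218120352953 [[-0.054, 0.003], [0.004, 0.037], [0.049, 0.006], [0.001, -0.047]]
L ctr -0.02362513421299618 0.09357946577770891 [[-0.051, -0.004], [-0.007, 0.041], [0.051, 0.014], [0.007, -0.051]]
```

Measurements agree: the triangulated boss tops are at z 0.238–0.241 (expected 0.242), and the back edge is 0.301 m long. First I'll go above and behind the right casting.

```bash
python3 -m jog '[[[0,0,-40],[0,0,0],0.9],[[0,0,-70],[0,0,5],0.9],[[370,-294,-70],[0,0,23],0.9],[[370,-294,-70],[0,0,23],0.9],[[370,-294,-70],[0,0,23],0.9],[[370,-294,-70],[0,0,23],0.9],[[370,-294,-70],[0,0,23],0.9],[[370,-294,-70],[0,0,23],0.9],[[370,-294,-70],[0,0,23],0.9],[[370,-294,-70],[0,0,23],0.9],[[370,-294,-70],[0,0,23],0.9],[[370,-294,-70],[0,0,23],0.9]]'
python3 -m jog '[[[0,0,0],[0,0,0],0.9],[[0,0,0],[0,0,0],0.9],[[0,0,0],[0,0,0],0.9]]'
```

```text
time_s: 1.1
position: [0.4378, -0.2189, 0.2924]
tcp_rot: [[1.0, -0.027, -0.0], [-0.027, -1.0, 0.0], [-0.0, -0.0, -1.0]]
force: [-0.1, -0.7, -0.2]
opening: 0.172
time_s: 1.35
position: [0.4374, -0.221, 0.2924]
tcp_rot: [[1.0, -0.026, -0.001], [-0.026, -1.0, -0.0], [-0.001, 0.0, -1.0]]
force: [-0.6, -0.3, -0.3]
opening: 0.105
```

```bash
python3 -m jog '[[[13,-25,0],[0,0,0],0.9],[[26,-50,0],[0,0,0],0.9],[[26,-50,0],[0,0,0],0.9],[[26,-50,25],[0,0,0],0.9],[[26,-50,50],[0,0,0],0.9],[[26,-50,70],[0,0,0],0.9],[[26,-50,83],[0,0,0],0.9],[[26,-50,83],[0,0,0],0.9],[[26,-50,83],[0,0,0],0.9]]'
python3 - <<'E'
from h import *
cv2.imwrite("pics/w1.png",vision.capture("wrist")[:,:,::-1])
E
```

```text
time_s: 2.1
position: [0.464, -0.1732, 0.209]
tcp_rot: [[1.0, -0.029, -0.002], [-0.029, -1.0, 0.001], [-0.002, -0.001, -1.0]]
force: [-0.4, -0.2, 0.3]
opening: 0.094
```

View pics/w1.png

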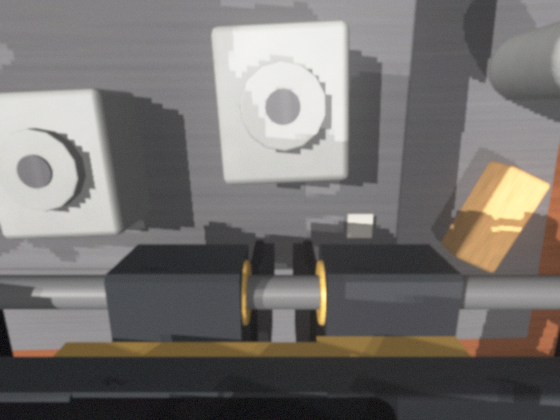

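The wrist view shows the right casting's boss at (283,105), exactly on the finger centre line. The middle one is at (35,170), and the wax bar is at (497,215). Now I'll push slowly and read the force.

```bash
python3 -m jog '[[[10,0,0],[0,0,0],0.9],[[20,0,0],[0,0,0],0.9],[[26,0,0],[0,0,0],0.9],[[29,0,0],[0,0,0],0.9],[[31,0,0],[0,0,0],0.9],[[32,0,0],[0,0,0],0.9],[[33,0,0],[0,0,0],0.9]]'
for i in 1 2 3 4 5; do python3 -m jog '[[[1,0,0],[0,0,0],0.9],[[2,0,0],[0,0,0],0.9]]'; done
```

```text
time_s: 2.73
position: [0.4971, -0.172, 0.2095]
tcp_rot: [[1.0, -0.026, -0.002], [-0.026, -1.0, 0.001], [-0.002, -0.001, -1.0]]
force: [-2.9, 0.5, 1.2]
opening: 0.103
time_s: 2.9
position: [0.4992, -0.1721, 0.2094]
tcp_rot: [[1.0, -0.027, -0.001], [-0.027, -1.0, 0.001], [-0.001, -0.001, -1.0]]
force: [-1.5, 0.9, 0.7]
opening: 0.1
time_s: 3.07
position: [0.5018, -0.1726, 0.2094]
tcp_rot: [[1.0, -0.027, -0.0], [-0.027, -1.0, 0.0], [-0.0, -0.0, -1.0]]
force: [-0.9, 0.1, -0.2]
opening: 0.101
time_s: 3.23
position: [0.504, -0.1728, 0.2094]
tcp_rot: [[1.0, -0.027, 0.0], [-0.027, -1.0, -0.0], [0.0, 0.0, -1.0]]
force: [-1.8, 0.1, -0.4]
opening: 0.099
time_s: 3.4
position: [0.506, -0.1728, 0.2094]
tcp_rot: [[1.0, -0.027, 0.0], [-0.027, -1.0, -0.0], [0.0, 0.0, -1.0]]
force: [-0.6, 0.3, -0.4]
opening: 0.097
time_s: 3.57
position: [0.508, -0.1728, 0.2095]
tcp_rot: [[1.0, -0.027, 0.0], [-0.027, -1.0, 0.0], [0.0, -0.0, -1.0]]
force: [-1.0, 0.4, -0.4]
opening: 0.099
```

The right one slides at about 1–1.8 N, so it is aluminium. Next is the middle one.

```bash
python3 -m jog '[[[-20,0,0],[0,0,0],0.9],[[-49,0,0],[0,0,0],0.9],[[-49,-30,0],[0,0,0],0.9],[[-49,-60,0],[0,0,0],0.9],[[-49,-87,0],[0,0,0],0.9],[[-49,-87,0],[0,0,0],0.9],[[-44,-87,0],[0,0,0],0.9],[[-38,-87,0],[0,0,0],0.9],[[-34,-87,0],[0,0,0],0.9],[[-32,-87,0],[0,0,0],0.9],[[-30,-87,0],[0,0,0],0.9]]'
for i in 1 2 3 4 5 6; do python3 -m jog '[[[1,0,0],[0,0,0],0.9],[[2,0,0],[0,0,0],0.9]]' | grep -E 'pos|force'; done
```

```text
time_s: 4.48
position: [0.4799, -0.0857, 0.2093]
tcp_rot: [[1.0, -0.027, -0.002], [-0.027, -1.0, 0.0], [-0.002, -0.0, -1.0]]
force: [-3.2, 0.2, 2.3]
opening: 0.097
position: [0.4819, -0.0855, 0.2093]
force: [-1.7, 0.1, 0.2]
position: [0.4842, -0.0853, 0.2094]
force: [-1.5, -0.3, -0.5]
position: [0.4862, -0.0852, 0.2094]
force: [-0.7, -0.2, 0.6]
position: [0.4882, -0.0852, 0.2095]
force: [-1.7, -0.3, -1.2]
position: [0.4902, -0.0852, 0.2096]
force: [-1.5, 1.1, -0.1]
position: [0.4922, -0.0853, 0.2096]
force: [-1.9, 0.5, -0.8]
```

The middle one slides at about 1.5 N, so it is aluminium too. The left one should be steel; I'll confirm by feel.

```bash
python3 -m jog '[[[-15,0,0],[0,0,0],0.9],[[-28,0,0],[0,0,0],0.9],[[-28,-35,0],[0,0,0],0.9],[[-28,-70,0],[0,0,0],0.9],[[-28,-100,0],[0,0,0],0.9],[[-28,-100,0],[0,0,0],0.9],[[-22,-100,0],[0,0,0],0.9],[[-17,-100,0],[0,0,0],0.9],[[-14,-100,0],[0,0,0],0.9],[[-12,-100,0],[0,0,0],0.9],[[-10,-100,0],[0,0,0],0.9]]'
for i in 1 2 3 4 5 6; do python3 -m jog '[[[1,0,0],[0,0,0],0.9],[[2,0,0],[0,0,0],0.9]]' | grep -E 'pos|force'; done
python3 - <<'E'
from h import *
cv2.imwrite("pics/w2.png",vision.capture("wrist")[:,:,::-1])
E
```

```text
time_s: 6.4
position: [0.4814, 0.0146, 0.209]
tcp_rot: [[1.0, -0.028, -0.009], [-0.028, -1.0, 0.002], [-0.009, -0.001, -1.0]]
force: [-8.6, 2.6, 6.7]
opening: 0.102
position: [0.4834, 0.0147, 0.209]
force: [-8.2, 2.9, 5.4]
position: [0.4853, 0.0147, 0.209]
force: [-8.3, 3.4, 5.5]
position: [0.4875, 0.0147, 0.2089]
force: [-7.3, 2.5, 5.9]
position: [0.4894, 0.0147, 0.2089]
force: [-7.4, 2.6, 4.0]
position: [0.4915, 0.0146, 0.209]
force: [-8.2, 2.0, 4.7]
position: [0.4935, 0.0146, 0.209]
force: [-7.1, 1.6, 4.9]
```

View pics/w2.png

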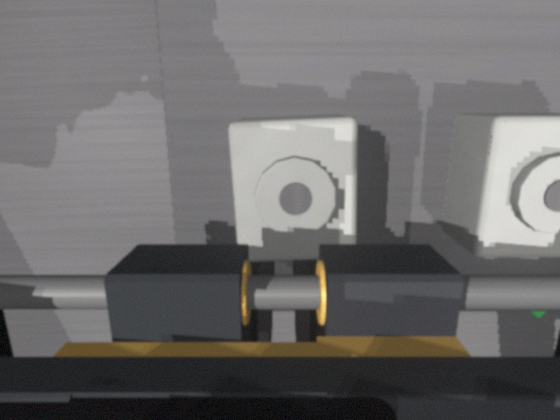

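The left one gives a steady 7–8 N over seven readings, so it is the steel one. Its boss is at (296,198), about 4.5 mm right of the finger line. I'll re-centre, then push towards the edge.

```bash
python3 -m jog '[[[-6,0,0],[0,0,0],0.9],[[-6,4,0],[0,0,0],0.9],[[-3,4,0],[0,0,0],0.9],[[-1,4,0],[0,0,0],0.9],[[2,4,0],[0,0,0],0.9],[[5,4,0],[0,0,0],0.9],[[8,4,0],[0,0,0],0.9],[[11,4,0],[0,0,0],0.9],[[14,4,0],[0,0,0],0.9],[[17,4,0],[0,0,0],0.9],[[20,4,0],[0,0,0],0.9],[[23,4,0],[0,0,0],0.9]]' | grep -E 'pos|force'
python3 -m jog '[[[3,0,0],[0,0,0],0.9],[[6,0,0],[0,0,0],0.9],[[9,0,0],[0,0,0],0.9],[[12,0,0],[0,0,0],0.9],[[15,0,0],[0,0,0],0.9],[[18,0,0],[0,0,0],0.9],[[21,0,0],[0,0,0],0.9],[[24,0,0],[0,0,0],0.9],[[27,0,0],[0,0,0],0.9],[[30,0,0],[0,0,0],0.9],[[33,0,0],[0,0,0],0.9],[[36,0,0],[0,0,0],0.9]]' | grep -E 'pos|force'
python3 - <<'E'
from h import *
cv2.imwrite("pics/w3.png",np.hstack([cv2.resize(vision.capture("wrist"),(400,300)),cv2.resize(vision.capture("side")[100:310,200:480],(400,300))])[:,:,::-1])
E
```

```text
position: [0.5163, 0.0101, 0.2093]
force: [-8.4, 0.3, 6.6]
position: [0.5525, 0.0091, 0.2093]
force: [-10.0, 0.1, 5.8]
```

View pics/w3.png

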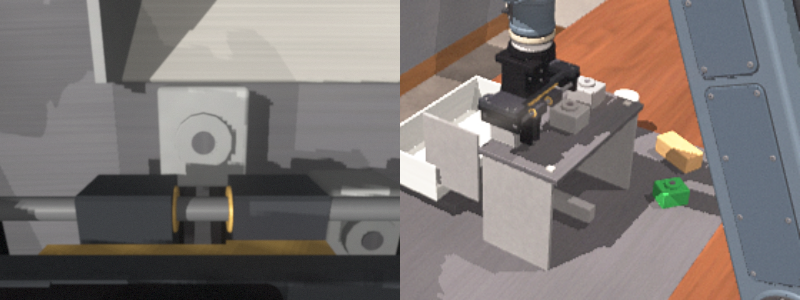

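The casting is square to the fingers and its front face is at the edge (wrist crop (203,140)). The chute wall is well to the left. I'll keep pushing.

```bash
python3 -m jog '[[[3,0,0],[0,0,0],0.9],[[6,0,0],[0,0,0],0.9],[[9,0,0],[0,0,0],0.9],[[12,0,0],[0,0,0],0.9],[[15,0,0],[0,0,0],0.9],[[18,0,0],[0,0,0],0.9],[[21,0,0],[0,0,0],0.9],[[24,0,0],[0,0,0],0.9],[[27,0,0],[0,0,0],0.9],[[29,0,0],[0,0,0],0.9],[[31,0,0],[0,0,0],0.9],[[33,0,0],[0,0,0],0.9]]' | grep -E 'pos|force'
python3 -m jog '[[[2,0,0],[0,0,0],0.9],[[4,0,0],[0,0,0],0.9],[[6,0,0],[0,0,0],0.9],[[8,0,0],[0,0,0],0.9],[[10,0,0],[0,0,0],0.9],[[12,0,0],[0,0,0],0.9],[[14,0,0],[0,0,0],0.9]]' | grep -E 'pos|force'
python3 - <<'E'
from h import *
cv2.imwrite("pics/w4.png",np.hstack([cv2.resize(vision.capture("wrist"),(400,300)),cv2.resize(vision.capture("scene")[110:365,130:470],(400,300))])[:,:,::-1])
E
```

```text
position: [0.5852, 0.0082, 0.2096]
force: [-9.5, -0.4, 8.5]
position: [0.6033, 0.0076, 0.2094]
force: [0.1, -0.6, 0.3]
```

View pics/w4.png

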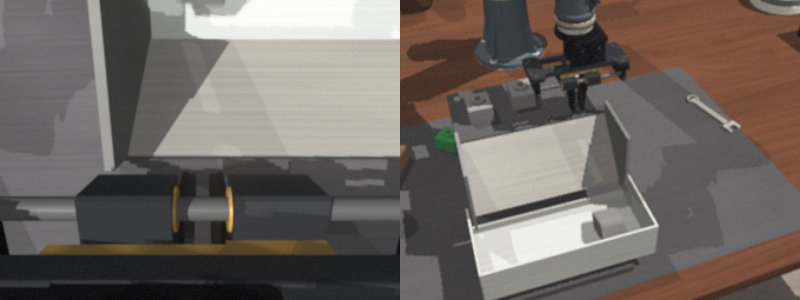

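The casting lies in the tray (crop (607,222)), and the other two still stand on the ledge. I'll raise the arm clear and let the tray settle.

```bash
python3 -m jog '[[[-3,0,-20],[0,0,0],0.9],[[-3,0,-60],[0,0,0],0.9],[[-3,0,-100],[0,0,0],0.9],[[-3,0,-130],[0,0,0],0.9],[[-3,0,-150],[0,0,0],0.9],[[-3,0,-150],[0,0,0],0.9],[[-3,0,-150],[0,0,0],0.9],[[-3,0,-150],[0,0,0],0.9],[[-3,0,-150],[0,0,0],0.9],[[-3,0,-150],[0,0,0],0.9],[[-3,0,-150],[0,0,0],0.9],[[-3,0,-150],[0,0,0],0.9]]'
python3 - <<'E'
from h import *
a=vision.capture("scene")
cv2.imwrite("pics/scene5.png",a[:,:,::-1])
s=vision.capture("side")
cv2.imwrite("pics/w5.png",np.hstack([cv2.resize(a[150:360,80:360],(400,300)),cv2.resize(s[100:310,150:430],(400,300))])[:,:,::-1])
E
```

```text
time_s: 12.23
position: [0.5994, 0.0078, 0.3585]
tcp_rot: [[1.0, -0.027, -0.002], [-0.027, -1.0, 0.0], [-0.002, -0.0, -1.0]]
force: [-0.6, 0.9, -0.1]
opening: 0.095
```

View pics/w5.png

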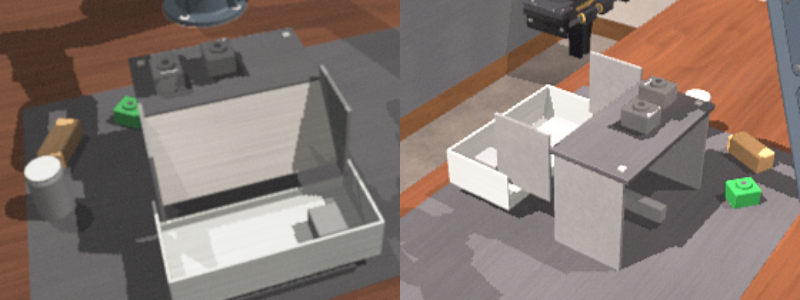

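Run:
```python
from h import *
a=cv2.imread("pics/scene0.png",0);b=cv2.imread("pics/scene5.png",0)
for n,(u,v) in {"tray front-left corner":(200,345),"tray front-right":(344,297)}.items():
    t=a[v-14:v+14,u-14:u+14]; r=cv2.matchTemplate(b[v-30:v+30,u-30:u+30],t,cv2.TM_CCOEFF_NORMED); _,m,_,l=cv2.minMaxLoc(r)
    print(n,"shift px",l[0]-16,l[1]-16,round(m,2))
c=vision.camera_info("scene");T=c["camera_from_world"];p=onz("scene",(200,345),.1)
f=lambda z:(lambda q:208-435.5*q[1]/-q[2])(T[:3,:3]@(p+[0,0,z])+T[:3,3])
print("expected px for 20 mm",f(-.02)-f(0))
c2=cv2.cvtColor(vision.capture("scene"),cv2.COLOR_RGB2GRAY);print("motion",cv2.absdiff(b,c2)[200:360,180:350].max(), bot.read_state()["force"])
bot.hand_in()
```

```text
tray front-left corner shift px 2 7 0.99
tray front-right shift px -1 7 0.95
expected px for 20 mm 5.941691497708348
motion 43 [-0.7693 -0.4771 -0.4625]
the job is handed in; nothing more can be done
```

The steel casting, the left one seen from the robot, is in the scale's tray, and I have handed the job in; no verdict is reported.

- **Feel test:** I pushed each casting from behind near its foot. The right one slid at about 0.6–1.8 N and the middle one at 0.7–1.9 N, so both are aluminium. The left one gave 7–8 N over seven readings, slightly above the stated 4–8 N range at times, so I took it as steel. I re-centred on it by about 4 mm and pushed it off the front edge.
- **Castings:** The last pictures show the steel casting in the tray and the other two upright on the ledge.
- **Nearby items:** The wax bar and oil tin look undisturbed. The spanner looked in place in a picture taken just after the drop; the final crops left it out.
- **Scale:** The tray rim dropped about 7 px in the scene view. About 6 px would be 20 mm, so this fits the steel casting.
- **Arm:** It was 150 mm above its pushing height, touching nothing, with wrist force near zero. About 12 s of the 61 s were used.
- **Check that did not pass cleanly:** Comparing two pictures to confirm the tray was still gave a largest pixel difference of 43. I put this down to picture noise but did not check it. The tray had had over a second to settle.

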